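# Find the rattling ball case in the lab cabinet

## Task

Pull open the top drawer of the small tool cabinet by its handle, well out, and take up and shake the three sealed aluminium cases inside to find the one with the loose steel ball that rattles. Hold that case out level and still above the middle of the black rubber mat, about a hand's breadth clear of it, and finish there while still holding it; the two silent cases must end lying flat in the drawer and must never be brought over the mat. Leave the other things on the bench and on the cabinet where they are.

Things in the scene. Friction and masses are not known exactly. Their poses are not given: they have to be found in the camera images.
- cabinet_drawer0 (a joint): top drawer of a fixed grey bench-top cabinet 260 deep x 420 wide x 200 mm high, two steel-fronted drawers, front turned to the robot within 0.12 rad: slide, 0 = shut, grows in metres as it is pulled out along the cabinet's own -x, stop at 0.2; starts up to 0.012 open; light friction (a few newtons), stays where left
- cabinet_drawer0_handle (a point): middle of the top drawer's bar handle: a level round bar 11 mm thick and 120 mm long along the cabinet's y, 35 mm off the drawer's front face (to the bar's centre), 38 mm below the cabinet's top; moves with the drawer; the lower drawer, not needed, has a like handle 85 mm below
- drawer_floor (a point): point on the top drawer's inner floor, midway across and 68 mm behind the inner face of its front plate, 113 mm above the bench, axes as the cabinet's, moves with the drawer; inside 215 long x 378 mm wide, walls 65 mm and front plate 75 mm above this floor; the cases start within 25 mm of it along x, in a row across about 115 mm apart, length along the slide within 0.15 rad
- case_a: one of three like sealed aluminium cases, 100 long (own x) x 56 wide x 50 mm high, 0.37 to 0.49 kg. One of them, any, holds a loose 38 mm, 0.22 kg steel ball with 56 mm free roll along the length: shaken lengthwise it knocks on the end and stays there; end to end this swings the moment at the tool by 0.12 N m more than a silent case does (under 0.1). Origin: centre of underside, z up
- case_b: one of three like sealed aluminium cases, 100 long (own x) x 56 wide x 50 mm high, 0.37 to 0.49 kg. One of them, any, holds a loose 38 mm, 0.22 kg steel ball with 56 mm free roll along the length: shaken lengthwise it knocks on the end and stays there; end to end this swings the moment at the tool by 0.12 N m more than a silent case does (under 0.1). Origin: centre of underside, z up
- case_c: one of three like sealed aluminium cases, 100 long (own x) x 56 wide x 50 mm high, 0.37 to 0.49 kg. One of them, any, holds a loose 38 mm, 0.22 kg steel ball with 56 mm free roll along the length: shaken lengthwise it knocks on the end and stays there; end to end this swings the moment at the tool by 0.12 N m more than a silent case does (under 0.1). Origin: centre of underside, z up
- mat: fixed black rubber hand-over mat flat on the bench, 160 x 160 x 4 mm; origin under its centre
- core: grey concrete test cylinder standing on the bench, 80 mm across, 120 mm high; a bystander, origin under its centre
- mallet: hammer lying on the bench, 280 mm long; a bystander, origin near its middle
- mould: empty open dark steel mould, 100 x 160 x 40 mm, on the cabinet's top; a bystander, origin under its centre

How it is judged (in metres and radians):
On the way, in this order (a step that is already met when the one before it is completed fails the run):
1. the top drawer is pulled out by at least 0.14 m (value of joint cabinet_drawer0 above 0.14 m), for 0.2 s.
2. the rattling case is lifted clear of the drawer, in the fingers, and moved briskly (height (world z) of case_b above 0.185 m and contact force between the fingers and case_b above 1 N and (linear speed of case_b above 0.15 m/s or angular speed of case_b above 0.8 rad/s)), for 0.02 s.
At the end, for the whole second after the job is handed in: the rattling case is held in the fingers, within 60 mm of over the mat's centre, its underside 50 to 250 mm above the bench, level within 0.26 rad, under 0.05 m/s, off the mat; both silent cases lie still and flat (0.2 rad) on the top drawer's floor (horizontal distance between case_b and mat below 0.06 m and height (world z) of case_b between 0.05 and 0.25 m and angle between case_b's own z axis and vertical below 0.26 rad and linear speed of each of case_b, case_a, case_c below 0.05 m/s and contact force between the fingers and case_b above 2 N and contact force between case_b and mat below 0.05 N and x of case_a in the frame of drawer_floor between -0.07 and 0.15 m and y of case_a in the frame of drawer_floor between -0.195 and 0.195 m and z of case_a in the frame of drawer_floor between -0.01 and 0.015 m and angle between each of case_a, case_c's own z axis and vertical below 0.2 rad and x of case_c in the frame of drawer_floor between -0.07 and 0.15 m and y of case_c in the frame of drawer_floor between -0.195 and 0.195 m and z of case_c in the frame of drawer_floor between -0.01 and 0.015 m); the arm keeps its last pose, push and grip.
It fails at once if a silent case is brought over the mat (horizontal distance between any of case_a, case_c and mat below 0.1 m).
It fails at once if a bystander is moved by more than 30 mm (distance of any of core, mallet, mould from where it was at the start of the episode above 0.03 m).
It also fails if it takes over 72 s, if anything falls off the work surface, if the arm or the gripper's body presses on something with over 40 N, if the wrist force passes 120 N, or if a joint passes its speed limit or range.

## Robot

A 6-joint arm with a two-finger parallel gripper is mounted at the origin on the work surface. World frame = base frame: x ahead of the robot, y to its left, z up, the work surface at z = 0. Lengths are in mm, angles in rad, forces in N, time in s.
With the tool pointing down it reaches from about 350 to 975 mm from the base axis. Payload 7.1 kg.
Tool frame: the origin (TCP) lies between the finger pads; the fingertips stand 17 mm ahead of it and the grasp point (between the pads) lies 2 mm behind it; z points along the fingers, y is the line along which they close (so a half turn about z gives the same grasp; the last joint's range is limited). The gripper opens to 88 mm and grips with 3 to 60 N. Pads are 20 mm wide; open, the fingers measure 115 mm over their backs; the gripper's body (75 mm by 178 mm) begins 61 mm behind the grasp point.
Start: joints at [-1.317, 0.423, 1.63, -0, 1.089, -0.019], TCP at [168.412, -601.866, 239.675] pointing down, gripper open.
Joint ranges: [-3, 3], [-0.9, 2.11], [0.09, 2.58], [-1.31, 4.45], [0.11, 2.69], [-2.54, 2.54]. Speed limits (rad/s): [2.39, 2.39, 3.01, 3.14, 3.14, 3.14].

## Interface

Orientations are given as a rotation vector (axis times angle).
In Python, from workcell import ctrl gives the robot as it stands.
- The arm moves only by the shell command python3 jog.py 'ROWS' [OPENING]. ROWS is a JSON object with one list for each field, all of the same length, 1 to 5, a row being the entries at one place: tx, ty, tz (the shift in mm), rx, ry, rz (a rotation vector in rad); each row shifts and turns the commanded pose from where the row before left it, along the tool's axes as they then stand; what a row does not reach is not made up. A row lasts 1/12 s, in which the tool goes at most 41.7 mm and 0.125 rad, less where a joint would pass 70% of its speed; a pose out of reach is approached as far as the arm can. OPENING is the finger opening in mm, set as the command begins (- or left out keeps the last). The fingers move at their own pace and stop on an object; the grip force is fixed at half the most. Time passes only in rows, so rows that do not move let the fingers close. It prints the time, the measured TCP pose, the force, the opening and the grip force at its end. Input that does not fit is refused with a message, and nothing moves.
- ctrl.get_obs(): the state, without advancing time (a new reading comes with each control period).
- ctrl.get_image(name): name is "scene" or "side" or "wrist"; returns a dict with "img" (480x640x3 uint8, red, green, blue), "fx", "fy", "cx", "cy" (pixels), "R" (3x3) and "t" (3): a world point X has camera coordinates R X + t. Camera axes: x right, y down, z forward; pixel columns grow to the right and rows downward; lengths in mm; the calibration is good to about 2 mm. A picture is of the moment at which its call begins. There is no depth.
- ctrl.close_job(): hands the job in; it is judged then, once.
The state is a dict: "t": time; "qpos": joint angles; "qvel": joint speeds; "joint_torque": joint torques, N m; "ee_pos": TCP position; "orientation": TCP orientation; "ft_force": force on the tool from outside, world axes, zero at the start; "moment": the same for the moment, N m; "width": finger opening in mm; "grasp_force": force on a finger pad.
Only numpy, scipy, OpenCV 4.12 (cv2) and the standard library are available. Lean on these libraries where they do the work, as an engineer would, in place of code of your own. Each camera call takes 0.05 s, during which the arm holds its last target. There are 200 camera calls.

## Working session

There is one attempt and no reset: what is moved stays moved. The work goes in short steps, Python scripts to look and compute and a shell command to move; the robot and the scene stay as the last step left them, time stands still between calls to the robot, and variables do not carry over. Pictures are saved under pics/ and viewed, at most 10 in all, crops included, and the job is handed in when it is done.

```bash
ls; mkdir -p pics; python3 - <<'E'
from workcell import ctrl
import cv2
for n in ["scene","side"]:
    d=ctrl.get_image(n); cv2.imwrite(f"pics/{n}0.png",d["img"][:,:,::-1])
    print(n,d["fx"],d["cx"],d["cy"],d["R"],d["t"])
o=ctrl.get_obs(); print(o)
E
```

```text
jog.py
pics
workcell.py
scene 539.4322817651209 326.60042244840946 234.52464414065443 [[ 0.11188098  0.99371567 -0.00343565]
 [ 0.63815518 -0.07449832 -0.76629496]
 [-0.76173526  0.08354136 -0.64247975]] [-100.56611239 -238.09838912 1900.21438623]
side 446.8339534619839 324.4840204222858 240.56123971949003 [[ 0.98926557 -0.14473016 -0.02016985]
 [-0.10541019 -0.61118337 -0.78443839]
 [ 0.10120442  0.77814399 -0.61987869]] [-546.38544793  196.21347677 1013.13101174]
{'t': 0.1, 'qpos': array([-1.31701783e+00,  4.23731772e-01,  1.63058643e+00,  9.57355626e-06,
        1.08857073e+00, -1.89874167e-02]), 'qvel': array([ 0.00084435, -0.00147682, -0.00358307,  0.00225506, -0.00033036,
       -0.00010367]), 'joint_torque': array([-1.94054919e-03, -5.45614243e+01, -2.74324554e+01,  6.44418458e-02,
        1.87968073e-02, -3.07324069e-05]), 'ee_pos': array([ 168.29277913, -601.44213838,  239.01045452]), 'orientation': array([-3.11114517e+00, -4.26950596e-01,  2.25171182e-04]), 'ft_force': array([-0.03297846,  0.67944583, -0.55423337]), 'moment': array([ 0.00773162,  0.00810967, -0.01347255]), 'grasp_force': 0.0, 'width': 88.05874021060893}
```
View pics/scene0.png

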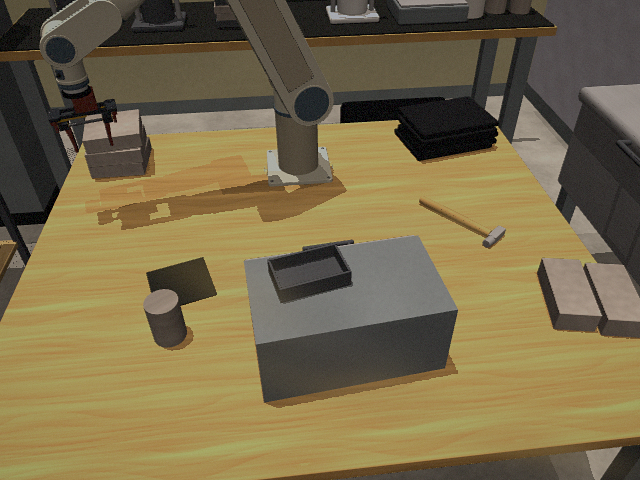

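View pics/side0.png

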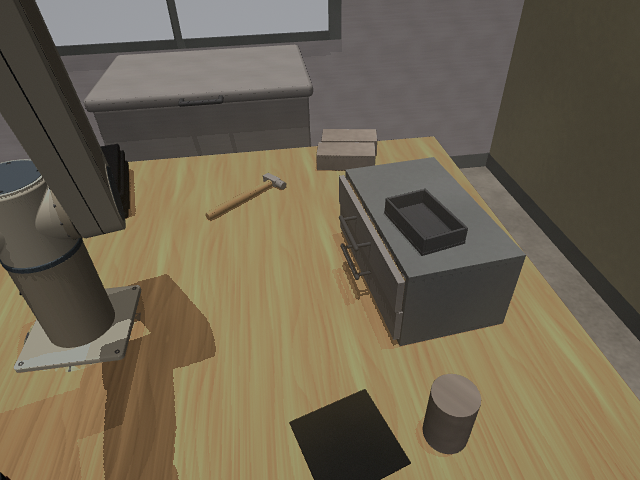

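The scene view shows the cabinet, with top corners near (245,261), (420,240), (455,310) and (257,350). The mat corners are (147,272), (206,258) and (216,294), the core is at (165,320), the mallet at (460,222) and the mould on top. The side view shows the handle near (357,235). I'll enlarge both.

```bash
python3 - <<'E'
import cv2,numpy as np
a=cv2.imread("pics/side0.png")[150:350,320:540]; b=cv2.imread("pics/scene0.png")[230:410,140:470]
a=cv2.resize(a,None,fx=3,fy=3,interpolation=cv2.INTER_CUBIC)
cv2.imwrite("pics/sidec.png",np.clip(a*1.5,0,255).astype(np.uint8)[:600])
E
```

View pics/sidec.png

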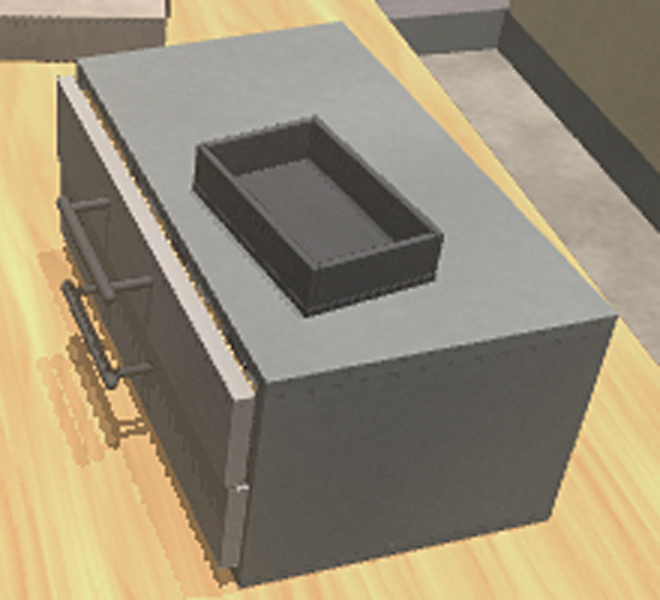

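The crop shows the cabinet top corners at crop (78,62), (342,22), (616,317) and (264,382). The top handle bar runs (63,202)-(108,296), and the mould is on top.

```bash
cat > h.py <<'E'
import numpy as np,cv2
from scipy.optimize import least_squares
from scipy.spatial.transform import Rotation as Rn
from workcell import ctrl
def cam(n):
    d=ctrl.get_image(n); return d
def proj(d,X):
    c=np.atleast_2d(X)@np.array(d["R"]).T+d["t"]; return np.c_[d["fx"]*c[:,0]/c[:,2]+d["cx"],d["fy"]*c[:,1]/c[:,2]+d["cy"]]
def back(d,uv,z):
    uv=np.atleast_2d(uv).astype(float); r=np.c_[(uv[:,0]-d["cx"])/d["fx"],(uv[:,1]-d["cy"])/d["fy"],np.ones(len(uv))]@np.array(d["R"])
    o=-np.array(d["R"]).T@d["t"]; return o+r*((z-o[2])/r[:,2])[:,None]
def st():
    o=ctrl.get_obs(); R=Rn.from_rotvec(o["orientation"]).as_matrix()
    return o,R
def go(target,rotz=None):
    """offset to world target in tool axes; and rotation needed so tool y is along yaw"""
    o,R=st(); print("t",o["t"],"pos",o["ee_pos"].round(1),"q",o["qpos"].round(2)); print("tool d",(R.T@(np.array(target)-o["ee_pos"])).round(1)); print(R.round(3).tolist())
E
python3 - <<'E'
from h import *
S=cam("side");C=cam("scene")
crop=np.array([[78,62],[342,22],[616,317],[264,382]])/3+[320,150]
sc=np.array([[420,240],[455,310],[257,350],[245,261]])
loc=np.array([[-130,210],[130,210],[130,-210],[-130,-210]])
def f(p):
    c,s=np.cos(p[2]),np.sin(p[2]); W=np.c_[loc@np.array([[c,s],[-s,c]])+p[:2],np.full(4,200)]
    return np.r_[(proj(S,W)-crop).ravel(),(proj(C,W)-sc).ravel()]
r=least_squares(f,[700,0,0]); print(r.x,r.fun.round(1))
h=np.array([[63,202],[108,296]])/3+[320,150]
H=back(S,h,162); print("handle",H, H.mean(0), np.linalg.norm(H[0]-H[1]))
c,s=np.cos(r.x[2]),np.sin(r.x[2])
print("handle local",(H[:,:2]-r.x[:2])@np.array([[c,-s],[s,c]]))
m=np.array([[290,424],[366,390],[410,462]]);print("mat S",back(S,m,4)); print("mat C",back(C,[[147,272],[206,258],[216,294]],4))
print("core",back(S,[[455,396]],120),back(C,[[162,298]],120))
print("mould",back(S,np.array([[199,145],[316,118],[441,237],[316,265]])/3+[320,150],240))
print("mallet",back(C,[[421,202],[495,237]],20))
E
```

```text
[7.91841488e+02 5.47673181e+01 9.98999489e-02] [-2.9 -0.7  2.7 -0.7  4.6 -1.7 -2.7  0.7 -2.5 -5.7  5.1  3.6 -0.9 -1.4
 -1.6 -1.5]
handle [[609.10066056  97.3821671  162.        ]
 [620.65641126 -22.36490497 162.        ]] [614.87853591  37.50863106 162.        ] 120.30335258253959
handle local [[-177.57956498   60.62782662]
 [-178.02426784  -59.67470404]]
mat S [[ 443.65111803 -308.41849097    4.        ]
 [ 595.6105784  -261.48954726    4.        ]
 [ 639.16733474 -408.51032606    4.        ]]
mat C [[ 487.16112341 -452.44005377    4.        ]
 [ 448.06202913 -293.85759038    4.        ]
 [ 593.6186329  -259.38711527    4.        ]]
core [[ 714.71224791 -368.50794698  120.        ]] [[ 706.18248566 -363.21277805  120.        ]]
mould [[ 698.7966648    42.14222696  240.        ]
 [ 792.97798309   62.56426284  240.        ]
 [ 826.14337271  -92.39186204  240.        ]
 [ 736.74315733 -107.08075351  240.        ]]
mallet [[279.18712495 370.20670076  20.        ]
 [471.75608628 542.42291054  20.        ]]
```

```bash
python3 jog.py '{"tx":[0,0,0],"ty":[0,0,0],"tz":[-30,-30,0],"rx":[0,0,0],"ry":[0,0,0],"rz":[0.087,0.086,0]}' 0; python3 -c "
from h import *
go([632.3,39.2,300])"
```

```text
t: 0.45
ee_pos: [169.1, -604.5, 305.4]
orientation: [3.13, 0.15, 0.003]
ft_force: [0.7, -1.7, -0.1]
width: 71.1
grasp_force: 0.0
t 0.45 pos [ 169.1 -604.5  305.4] q [-1.32  0.36  1.57  0.    1.21  0.16]
tool d [ 522.5 -596.6    1.1]
[[0.995, 0.095, 0.002], [0.095, -0.995, -0.008], [0.001, 0.008, -1.0]]
```

```bash
python3 jog.py '{"tx":[26,26,26,26,26],"ty":[-30,-30,-30,-30,-30],"tz":[0,0,0,0,0],"rx":[0,0,0,0,0],"ry":[0,0,0,0,0],"rz":[0,0,0,0,0]}' >/dev/null; python3 jog.py '{"tx":[26,26,26,26,26],"ty":[-30,-30,-30,-30,-30],"tz":[0,0,0,0,0],"rx":[0,0,0,0,0],"ry":[0,0,0,0,0],"rz":[0,0,0,0,0]}'|head -2; python3 jog.py '{"tx":[26,26,26,26,26],"ty":[-30,-30,-30,-30,-30],"tz":[0,0,0,0,0],"rx":[0,0,0,0,0],"ry":[0,0,0,0,0],"rz":[0,0,0,0,0]}'|head -2
python3 -c "
from h import *
go([614,40,300])"
```

```text
t: 1.28
ee_pos: [397.8, -275.7, 299.6]
t: 1.7
ee_pos: [512.4, -113.3, 299.6]
t 1.7 pos [ 512.4 -113.3  299.6] q [-0.24  0.21  1.79 -0.    1.14  1.23]
tool d [ 116.5 -142.4   -0.4]
[[0.995, 0.1, 0.0], [0.1, -0.995, -0.0], [0.0, 0.0, -1.0]]
```

```bash
python3 jog.py '{"tx":[26,26,26,26,26],"ty":[-30,-30,-30,-30,-24],"tz":[0,0,0,0,0],"rx":[0,0,0,0,0],"ry":[0,0,0,0,0],"rz":[0,0,0,0,0]}'>/dev/null; python3 jog.py '{"tx":[0,0],"ty":[0,0],"tz":[0,0],"rx":[0,0],"ry":[0,0],"rz":[0,0]}'
python3 - <<'E'
from h import *
go([632.3,39.2,300])
d=cam("wrist"); cv2.imwrite("pics/w1.png",d["img"][:,:,::-1])
np.savez("w1.npz",**d)
u=np.array([.995,.0998,0]);v=np.array([-.0998,.995,0]);b=np.array([614.9,37.5,162])
print(proj(d,[b+60*v,b-60*v,b+17.5*u]))
E
```

```text
t: 2.28
ee_pos: [627.1, 42.5, 298.8]
orientation: [3.137, 0.162, -0.002]
ft_force: [-0.2, 0.6, 0.5]
width: 0.2
grasp_force: 0.0
t 2.2833 pos [627.1  42.5 298.8] q [ 0.05  0.37  1.57 -0.    1.21  1.52]
tool d [ 4.9  3.8 -1.3]
[[0.995, 0.103, -0.001], [0.103, -0.995, -0.0], [-0.001, 0.0, -1.0]]
[[237.76384209 247.87679632]
 [411.38589414 248.41654569]
 [324.74363789 223.60599144]]
```

View pics/w1.png

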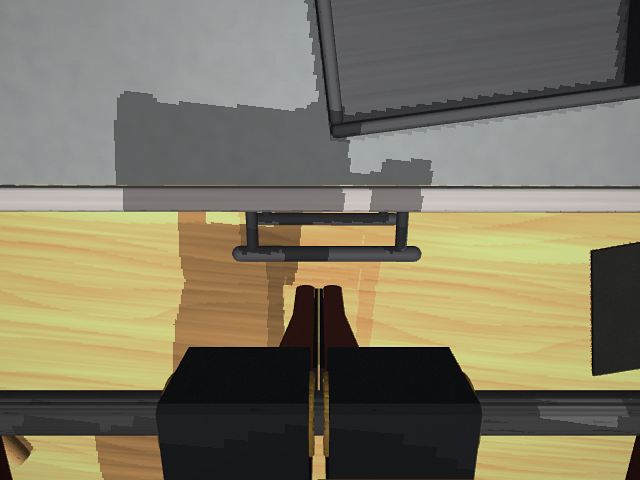

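The wrist view shows the bar from (233,254) to (421,254) and the plate's front edge at row 212, with the fingers in front of the bar.

```bash
python3 - <<'E'
from h import *
d=dict(np.load("w1.npz"))
b=back(d,[[233,254],[421,254],[327,254]],162);e=back(d,[[250,211.5],[400,211.5]],188)
print(b,e); u=np.array([np.cos(.1),np.sin(.1),0]); print(b@u,e@u)
go(b[2]+17*u)
E
```

```text
[[604.10897991 100.27290435 162.        ]
 [617.55624916 -29.5016799  162.        ]
 [610.83484589  35.36407825 162.        ]] [[641.81632262  86.58830085 188.        ]
 [651.25756731  -4.66228362 188.        ]]
[611.10153793 611.5257867  611.31373271] [647.25432026 647.53854044]
t 2.3333 pos [626.3  41.4 298.8] q [ 0.05  0.37  1.57 -0.    1.21  1.52]
tool d [  1.3   4.4 136.8]
[[0.995, 0.101, -0.002], [0.101, -0.995, -0.0], [-0.002, 0.0, -1.0]]
```

```bash
python3 jog.py '{"tx":[3.5,0,0,0,0],"ty":[4,0,0,0,0],"tz":[30,30,30,8,0],"rx":[0,0,0,0,0],"ry":[0,0,0,0,0],"rz":[0,0,0,0,0]}'; python3 jog.py '{"tx":[0,0,0,0,0],"ty":[0,0,0,0,0],"tz":[10,10,10,10,0],"rx":[0,0,0,0,0],"ry":[0,0,0,0,0],"rz":[0,0,0,0,0]}'
```

```text
t: 2.75
ee_pos: [628.2, 36.1, 199.3]
orientation: [3.138, 0.155, -0.009]
ft_force: [-0.3, -0.2, -0.5]
width: 0.7
grasp_force: 0.0
t: 3.17
ee_pos: [629.5, 37.3, 159.7]
orientation: [-3.138, -0.157, 0.004]
ft_force: [0.5, -0.1, -1.3]
width: 0.5
grasp_force: 0.2
```

```bash
python3 jog.py '{"tx":[-6,-12,-18,-20,-20],"ty":[0,0,0,0,0],"tz":[0,0,0,0,0],"rx":[0,0,0,0,0],"ry":[0,0,0,0,0],"rz":[0,0,0,0,0]}'; python3 jog.py '{"tx":[-20,-20,-20,-20,-16],"ty":[0,0,0,0,0],"tz":[0,0,0,0,0],"rx":[0,0,0,0,0],"ry":[0,0,0,0,0],"rz":[0,0,0,0,0]}';  python3 jog.py '{"tx":[-10,-5,0,0],"ty":[0,0,0,0],"tz":[0,0,0,0],"rx":[0,0,0,0],"ry":[0,0,0,0],"rz":[0,0,0,0]}'
```

```text
t: 3.58
ee_pos: [554.7, 29.7, 162.3]
orientation: [3.137, 0.157, 0.003]
ft_force: [1.0, -1.3, -1.3]
width: 0.5
grasp_force: 0.9
t: 4.0
ee_pos: [458.0, 20.1, 162.2]
orientation: [3.138, 0.157, 0.001]
ft_force: [-0.6, -1.0, -0.3]
width: 0.4
grasp_force: 0.0
t: 4.33
ee_pos: [445.3, 18.8, 162.1]
orientation: [3.138, 0.157, 0.002]
ft_force: [0.5, 0.1, 0.3]
width: 0.4
grasp_force: 0.0
```

```bash
python3 jog.py '{"tx":[4,0,0,0,0],"ty":[0,0,0,0,0],"tz":[-8,-30,-40,-40,-40],"rx":[0,0,0,0,0],"ry":[0,0,0,0,0],"rz":[0,0,0,0,0]}' 88 | head -2;python3 jog.py '{"tx":[0,0,0],"ty":[0,0,0],"tz":[-40,-20,0],"rx":[0,0,0],"ry":[0,0,0],"rz":[0,0,0]}'
python3 - <<'E'
from h import *
d=cam("wrist"); cv2.imwrite("pics/w2.png",d["img"][:,:,::-1])
np.savez("w2.npz",**d)
E
```

```text
t: 4.75
ee_pos: [449.0, 19.2, 322.2]
t: 5.0
ee_pos: [451.7, 19.3, 385.9]
orientation: [3.137, 0.157, 0.017]
ft_force: [0.6, 0.0, 1.0]
width: 50.3
grasp_force: 0.0
```

View pics/w2.png

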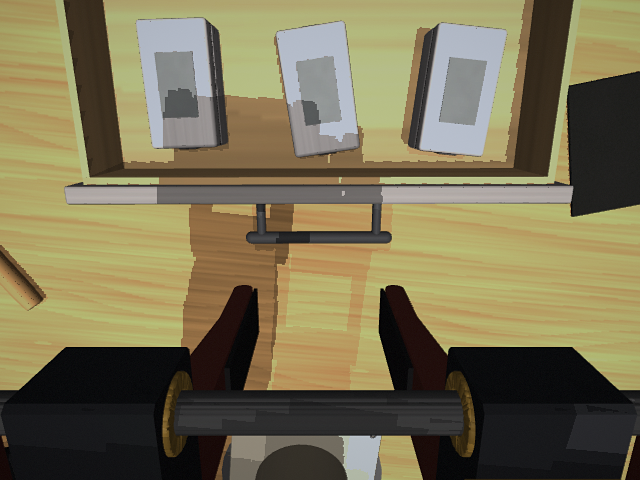

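The wrist view shows three cases in the open drawer, with these lid corners:
- **Left:** (136,20), (206,18), (216,147), (152,149)
- **Middle:** (276,33), (343,21), (359,147), (295,157)
- **Right:** (440,23), (507,31), (482,156), (422,150)

The bar is at row 237.

```bash
python3 - <<'E'
from h import *
d=dict(np.load("w2.npz"));u=np.array([np.cos(.1),np.sin(.1),0])
for n,c in dict(L=[(136,20),(206,18),(216,147),(152,149)],M=[(276,33),(343,21),(359,147),(295,157)],Rr=[(440,23),(507,31),(482,156),(422,150)]).items():
    P=back(d,c,163);c0=P.mean(0);a=(P[0]+P[1]-P[2]-P[3])/2
    print(n,c0.round(1),"len",np.linalg.norm(a).round(1),"wid",np.linalg.norm((P[0]+P[3]-P[1]-P[2])/2).round(1),"yaw",np.arctan2(a[1],a[0]).round(3))
b=back(d,[[319.5,237]],162);print(b,b@u)
o,R=st();print(o["ee_pos"],R.round(3))
E
```

```text
L [540.2 143.5 163. ] len 98.7 wid 54.5 yaw 0.116
M [547.1  29.2 163. ] len 97.4 wid 54.0 yaw 0.247
Rr [558.4 -87.7 163. ] len 97.5 wid 52.5 yaw 0.012
[[424.66621677  16.04399195 162.        ]] [424.14638107]
[450.46707734  19.21731523 382.91583029] [[ 0.995  0.1    0.007]
 [ 0.1   -0.995  0.   ]
 [ 0.007  0.001 -1.   ]]
```

```bash
python3 jog.py '{"tx":[33,32,32,0,0],"ty":[0,0,0,0,0],"tz":[0,0,0,30,40],"rx":[0,0,0,0,0],"ry":[0,0,0,0,0],"rz":[0,0,0,-0.074,-0.073]}' 88 | head -2;python3 jog.py '{"tx":[0,0,0,0],"ty":[0,0,0,0],"tz":[40,40,20,0],"rx":[0,0,0,0],"ry":[0,0,0,0],"rz":[0,0,0,0]}'
python3 -c "
from h import *
go([547.1,29.2,146])"
```

```text
t: 5.47
ee_pos: [548.3, 29.1, 310.0]
t: 5.8
ee_pos: [541.0, 28.7, 203.3]
orientation: [-3.117, -0.387, 0.019]
ft_force: [-0.4, 0.3, 0.3]
width: 88.0
grasp_force: 0.0
t 5.8 pos [541.   28.7 203.3] q [0.03 0.35 1.84 0.   0.96 1.35]
tool d [ 6.7  1.2 57.3]
[[0.97, 0.244, -0.012], [0.244, -0.97, -0.0], [-0.012, -0.003, -1.0]]
```

```bash
python3 jog.py '{"tx":[5,0,0,0],"ty":[1,0,0,0],"tz":[20,20,16,0],"rx":[0,0,0,0],"ry":[0,0,0,0],"rz":[0,0,0,0]}';python3 jog.py '{"tx":[0,0,0,0,0],"ty":[0,0,0,0,0],"tz":[0,0,0,0,0],"rx":[0,0,0,0,0],"ry":[0,0,0,0,0],"rz":[0,0,0,0,0]}' 40
python3 -c "
from h import *
go([547.1,29.2,146])"
```

```text
t: 6.13
ee_pos: [548.7, 29.0, 151.5]
orientation: [-3.117, -0.387, 0.007]
ft_force: [-0.0, -0.4, -0.0]
width: 87.7
grasp_force: 0.0
t: 6.55
ee_pos: [550.6, 29.1, 154.7]
orientation: [3.118, 0.387, 0.003]
ft_force: [-0.6, -0.4, 0.3]
width: 57.9
grasp_force: 0.0
t 6.55 pos [550.6  29.1 154.7] q [0.03 0.43 1.85 0.   0.85 1.36]
tool d [-3.4 -1.   8.7]
[[0.97, 0.244, 0.002], [0.244, -0.97, 0.0], [0.002, 0.0, -1.0]]
```

```bash
python3 jog.py '{"tx":[0,-3,0,0,0],"ty":[0,0,0,0,0],"tz":[0,5,4,0,0],"rx":[0,0,0,0,0],"ry":[0,0,0,0,0],"rz":[0,0,0,0,0]}' 75 | head -2;python3 jog.py '{"tx":[0,0,0,0,0],"ty":[0,0,0,0,0],"tz":[0,0,0,0,0],"rx":[0,0,0,0,0],"ry":[0,0,0,0,0],"rz":[0,0,0,0,0]}' 20
python3 jog.py '{"tx":[0,0,0,0,0],"ty":[0,0,0,0,0],"tz":[-20,-30,-35,-30,-20],"rx":[0,0,0,0,0],"ry":[0,0,0,0,0],"rz":[0,0,0,0,0]}'; python3 jog.py '{"tx":[0,0,0,0],"ty":[0,0,0,0],"tz":[0,0,0,0],"rx":[0,0,0,0],"ry":[0,0,0,0],"rz":[0,0,0,0]}'
```

```text
t: 6.97
ee_pos: [546.7, 28.3, 144.1]
t: 7.38
ee_pos: [547.3, 28.3, 144.8]
orientation: [3.118, 0.387, 0.0]
ft_force: [0.3, 0.1, -0.9]
width: 55.7
grasp_force: 30.0
t: 7.8
ee_pos: [547.6, 28.3, 282.3]
orientation: [3.118, 0.387, 0.003]
ft_force: [1.0, -0.1, -4.2]
width: 55.8
grasp_force: 30.0
t: 8.13
ee_pos: [545.7, 28.3, 277.3]
orientation: [-3.117, -0.387, 0.007]
ft_force: [-0.1, -0.8, -3.7]
width: 55.7
grasp_force: 30.0
```

```bash
cat > m.py <<'E'
from h import *
o,R=st(); print(o["t"],"tool moment",(R.T@o["moment"]).round(3),"tool force",(R.T@o["ft_force"]).round(2),"pos",o["ee_pos"].round(1),o["grasp_force"],o["width"])
E
python3 m.py
python3 jog.py '{"tx":[20,40,0,0,0],"ty":[0,0,0,0,0],"tz":[0,0,0,0,0],"rx":[0,0,0,0,0],"ry":[0,0,0,0,0],"rz":[0,0,0,0,0]}' |tail -1; python3 jog.py '{"tx":[0,0,0,0],"ty":[0,0,0,0],"tz":[0,0,0,0],"rx":[0,0,0,0],"ry":[0,0,0,0],"rz":[0,0,0,0]}' >/dev/null; python3 m.py; python3 jog.py '{"tx":[0],"ty":[0],"tz":[0],"rx":[0],"ry":[0],"rz":[0]}'>/dev/null; python3 m.py
python3 jog.py '{"tx":[-20,-40,0,0,0],"ty":[0,0,0,0,0],"tz":[0,0,0,0,0],"rx":[0,0,0,0,0],"ry":[0,0,0,0,0],"rz":[0,0,0,0,0]}' |tail -1; python3 jog.py '{"tx":[0,0,0,0],"ty":[0,0,0,0],"tz":[0,0,0,0],"rx":[0,0,0,0],"ry":[0,0,0,0],"rz":[0,0,0,0]}' >/dev/null; python3 m.py; python3 jog.py '{"tx":[0],"ty":[0],"tz":[0],"rx":[0],"ry":[0],"rz":[0]}'>/dev/null; python3 m.py
```

```text
8.1333 tool moment [ 0.015 -0.073 -0.004] tool force [-0.32  0.73  3.71] pos [545.7  28.3 277.3] 29.998325742781162 55.70504487697955
grasp_force: 30.0
8.8833 tool moment [-0.004  0.028 -0.061] tool force [ 0.03 -0.86  4.17] pos [604.9  42.8 279.9] 29.998121447861195 55.67476218912968
8.9667 tool moment [ 0.059  0.01  -0.004] tool force [ 0.37 -0.35  3.57] pos [605.1  42.9 279.9] 29.99811965972185 55.729932021818954
grasp_force: 30.0
9.7167 tool moment [-0.075 -0.02   0.038] tool force [0.09 0.41 3.97] pos [547.6  28.4 279.6] 29.998132064938545 55.77334448028963
9.8 tool moment [-0.033 -0.048 -0.002] tool force [-0.03  0.05  2.85] pos [547.4  28.4 279.5] 29.99819353222847 56.419883223782264
```

```bash
cat > m.py <<'E'
from h import *
M=[];F=[]
for i in range(10):
    ctrl.get_image("wrist"); o,R=st(); M.append(R.T@o["moment"]);F.append(R.T@o["ft_force"])
M=np.array(M);F=np.array(F)
print(o["t"],"M",M.mean(0).round(3),"+-",(M.std(0)/3).round(3),"F",F.mean(0).round(2),"pos",o["ee_pos"].round(1),o["grasp_force"].round(1),o["width"].round(1))
E
python3 m.py
python3 jog.py '{"tx":[40,40,-40,0,0],"ty":[0,0,0,0,0],"tz":[0,0,0,0,0],"rx":[0,0,0,0,0],"ry":[0,0,0,0,0],"rz":[0,0,0,0,0]}' |tail -1;  python3 m.py
python3 jog.py '{"tx":[-40,-40,40,0,0],"ty":[0,0,0,0,0],"tz":[0,0,0,0,0],"rx":[0,0,0,0,0],"ry":[0,0,0,0,0],"rz":[0,0,0,0,0]}' |tail -1;  python3 m.py
```

```text
grasp_force: 30.0
grasp_force: 30.0Traceback (most recent call last):
  File "m.py", line 6, in <module>
    print(o["t"],"M",M.mean(0).round(3),"+-",(M.std(0)/3).round(3),"F",F.mean(0).round(2),"pos",o["ee_pos"].round(1),o["grasp_force"].round(1),o["width"].round(1))
                                                                                                                     ^^^^^^^^^^^^^^^^^^^^^^
AttributeError: 'float' object has no attribute 'round'
Traceback (most recent call last):
  File "m.py", line 6, in <module>
    print(o["t"],"M",M.mean(0).round(3),"+-",(M.std(0)/3).round(3),"F",F.mean(0).round(2),"pos",o["ee_pos"].round(1),o["grasp_force"].round(1),o["width"].round(1))
                                                                                                                     ^^^^^^^^^^^^^^^^^^^^^^
AttributeError: 'float' object has no attribute 'round'
Traceback (most recent call last):
  File "m.py", line 6, in <module>
    print(o["t"],"M",M.mean(0).round(3),"+-",(M.std(0)/3).round(3),"F",F.mean(0).round(2),"pos",o["ee_pos"].round(1),o["grasp_force"].round(1),o["width"].round(1))
                                                                                                                     ^^^^^^^^^^^^^^^^^^^^^^
AttributeError: 'float' object has no attribute 'round'
```

```bash
sed -i 's/o\["grasp_force"\].round(1),o\["width"\].round(1)/round(o["width"],1)/' m.py
python3 jog.py '{"tx":[40,40,0,0,0],"ty":[0,0,0,0,0],"tz":[0,0,0,0,0],"rx":[0,0,0,0,0],"ry":[0,0,0,0,0],"rz":[0,0,0,0,0]}' |tail -1;  python3 m.py
python3 jog.py '{"tx":[-40,-40,0,0,0],"ty":[0,0,0,0,0],"tz":[0,0,0,0,0],"rx":[0,0,0,0,0],"ry":[0,0,0,0,0],"rz":[0,0,0,0,0]}' |tail -1;  python3 m.py
```

```text
grasp_force: 30.0
13.05 M [ 0.     0.004 -0.013] +- [0.01  0.009 0.01 ] F [0.17 0.12 4.09] pos [624.6  47.8 279.9] 56.1
grasp_force: 30.0
13.9667 M [ 0.002 -0.013  0.003] +- [0.01  0.011 0.011] F [ 0.16 -0.12  3.87] pos [547.3  28.4 279.5] 56.0
```

The middle case is silent: its moment swings only 0.017 N m. I'll put it back.

```bash
python3 jog.py '{"tx":[0,0,0,0,0],"ty":[0,0,0,0,0],"tz":[25,35,35,25,10],"rx":[0,0,0,0,0],"ry":[0,0,0,0,0],"rz":[0,0,0,0,0]}' |head -2; python3 jog.py '{"tx":[0,0,0,0],"ty":[0,0,0,0],"tz":[4,0,0,0],"rx":[0,0,0,0],"ry":[0,0,0,0],"rz":[0,0,0,0]}'
```

```text
t: 14.38
ee_pos: [544.9, 28.3, 146.1]
t: 14.72
ee_pos: [548.1, 28.3, 147.0]
orientation: [3.117, 0.387, 0.004]
ft_force: [-1.3, 0.4, -3.8]
width: 55.9
grasp_force: 30.0
```

```bash
python3 jog.py '{"tx":[0,0,0],"ty":[0,0,0],"tz":[2,0,0],"rx":[0,0,0],"ry":[0,0,0],"rz":[0,0,0]}' 75|head -5; python3 jog.py '{"tx":[0,0,0,0,0],"ty":[0,0,0,0,0],"tz":[0,-30,-40,-30,0],"rx":[0,0,0,0,0],"ry":[0,0,0,0,0],"rz":[0,0,0,0.118,0.117]}' 88 
python3 -c "
from h import *
go([558.4,-87.7,240])"
```

```text
t: 14.97
ee_pos: [547.7, 28.3, 144.5]
orientation: [3.118, 0.387, 0.003]
ft_force: [0.3, -0.3, 0.7]
width: 72.5
t: 15.38
ee_pos: [550.7, 28.4, 250.2]
orientation: [-3.141, -0.01, -0.017]
ft_force: [0.5, 0.4, 0.4]
width: 87.8
grasp_force: 0.0
t 15.3833 pos [550.7  28.4 250.2] q [0.03 0.3  1.79 0.   1.04 1.59]
tool d [  6.8 116.2  10.3]
[[1.0, 0.007, 0.011], [0.007, -1.0, 0.0], [0.011, -0.0, -1.0]]
```

```bash
python3 jog.py '{"tx":[4,4,0,0,0],"ty":[39,39,38,0,0],"tz":[0,0,20,0,0],"rx":[0,0,0,0,0],"ry":[0,0,0,0,0],"rz":[0,0,0,0,0]}' |tail -0
python3 - <<'E'
from h import *
go([558.4,-87.7,145])
d=cam("wrist"); cv2.imwrite("pics/w3.png",d["img"][:,:,::-1])
E
```

```text
t 15.8 pos [555.8 -88.  223.6] q [-0.18  0.35  1.78  0.    1.01  1.38]
tool d [ 2.7 -0.3 78.6]
[[1.0, 0.008, -0.002], [0.008, -1.0, 0.0], [-0.002, -0.0, -1.0]]Exception ignored on flushing sys.stdout:
BrokenPipeError: [Errno 32] Broken pipe
```

View pics/w3.png

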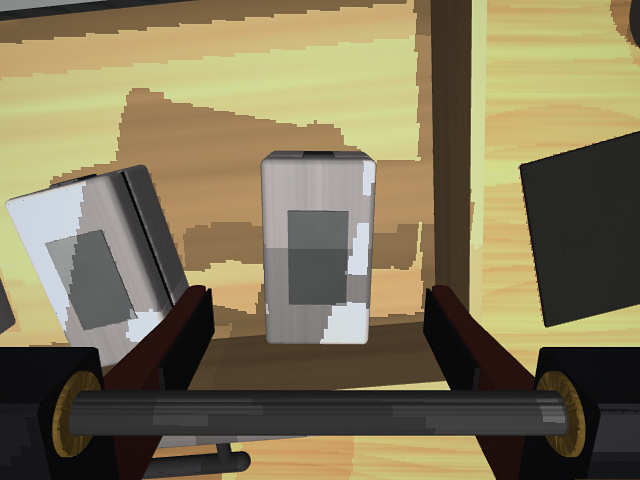

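The wrist view shows the right-hand case lying straight between the open fingers (262-376, 155-343), with the wall and the middle case clear.

```bash
python3 jog.py '{"tx":[2,0,0,0,0],"ty":[0,0,0,0,0],"tz":[25,25,20,7,0],"rx":[0,0,0,0,0],"ry":[0,0,0,0,0],"rz":[0,0,0,0,0]}' ;python3 jog.py '{"tx":[0,0,0,0,0],"ty":[0,0,0,0,0],"tz":[2,0,0,0,0],"rx":[0,0,0,0,0],"ry":[0,0,0,0,0],"rz":[0,0,0,0,0]}' 20 >/dev/null; python3 jog.py '{"tx":[0,0,0],"ty":[0,0,0],"tz":[0,0,0],"rx":[0,0,0],"ry":[0,0,0],"rz":[0,0,0]}'
python3 jog.py '{"tx":[0,0,0,0,0],"ty":[0,0,0,0,0],"tz":[-20,-30,-35,-30,-20],"rx":[0,0,0,0,0],"ry":[0,0,0,0,0],"rz":[0,0,0,0,0]}' | tail -1
python3 jog.py '{"tx":[40,40,0,0,0],"ty":[0,0,0,0,0],"tz":[0,0,0,0,0],"rx":[0,0,0,0,0],"ry":[0,0,0,0,0],"rz":[0,0,0,0,0]}' |tail -1;  python3 m.py
python3 jog.py '{"tx":[-40,-40,0,0,0],"ty":[0,0,0,0,0],"tz":[0,0,0,0,0],"rx":[0,0,0,0,0],"ry":[0,0,0,0,0],"rz":[0,0,0,0,0]}' |tail -1;  python3 m.py
```

```text
t: 16.27
ee_pos: [557.7, -85.1, 146.1]
orientation: [-3.141, -0.021, 0.004]
ft_force: [0.1, 0.5, -0.6]
width: 87.9
grasp_force: 0.0
t: 16.93
ee_pos: [559.0, -86.7, 146.1]
orientation: [3.141, 0.019, 0.002]
ft_force: [-0.6, -0.3, 5.7]
width: 55.7
grasp_force: 30.0
grasp_force: 30.0
grasp_force: 30.0
18.2667 M [ 0.014 -0.042  0.004] +- [0.009 0.012 0.008] F [-0.13  0.11  4.32] pos [638.4 -85.5 280.5] 56.2
grasp_force: 30.0
19.1833 M [ 0.026 -0.011 -0.014] +- [0.008 0.006 0.006] F [-0.01 -0.03  4.41] pos [558.7 -86.4 280.1] 55.9
```

```bash
python3 jog.py '{"tx":[0,0,0,0,0],"ty":[0,0,0,0,0],"tz":[25,35,35,25,10],"rx":[0,0,0,0,0],"ry":[0,0,0,0,0],"rz":[0,0,0,0,0]}' |head -2; python3 jog.py '{"tx":[0,0,0,0],"ty":[0,0,0,0],"tz":[3,1,0,0],"rx":[0,0,0,0],"ry":[0,0,0,0],"rz":[0,0,0,0]}'
```

```text
t: 19.6
ee_pos: [556.2, -86.0, 146.6]
t: 19.93
ee_pos: [559.6, -86.7, 147.7]
orientation: [3.141, 0.019, 0.004]
ft_force: [-0.0, 0.3, -4.2]
width: 56.1
grasp_force: 30.0
```

Next I'll lower the last 2 mm, release, and move to the left case (540.2, 143.5, yaw 0.116).

```bash
python3 jog.py '{"tx":[0,0,0],"ty":[0,0,0],"tz":[2,0,0],"rx":[0,0,0],"ry":[0,0,0],"rz":[0,0,0]}' 75|head -5; python3 jog.py '{"tx":[0,0,0,0,0],"ty":[0,0,0,0,0],"tz":[0,-30,-40,-30,0],"rx":[0,0,0,0,0],"ry":[0,0,0,0,0],"rz":[0,0,0,-0.055,-0.055]}' 88 |head -2
python3 jog.py '{"tx":[0,0,0,0,0],"ty":[-38,-38,-38,-38,-38],"tz":[0,0,0,0,0],"rx":[0,0,0,0,0],"ry":[0,0,0,0,0],"rz":[0,0,0,0,0]}' |head -2
python3 jog.py '{"tx":[0,0,0],"ty":[-20,0,0],"tz":[0,0,0],"rx":[0,0,0],"ry":[0,0,0],"rz":[0,0,0]}' |head -2
python3 -c "
from h import *
go([540.2,143.5,145])"
```

```text
t: 20.18
ee_pos: [559.2, -86.6, 145.3]
orientation: [3.141, 0.018, 0.003]
ft_force: [-0.2, 0.2, 0.6]
width: 72.1
t: 20.6
ee_pos: [562.1, -87.1, 251.1]
t: 21.02
ee_pos: [535.1, 103.7, 244.8]
t: 21.27
ee_pos: [532.9, 122.8, 244.5]
t 21.2667 pos [532.9 122.8 244.5] q [ 0.2   0.3   1.8  -0.    1.04  1.65]
tool d [  9.8 -19.6  99.5]
[[0.992, 0.124, 0.0], [0.124, -0.992, -0.0], [0.0, 0.0, -1.0]]
```

```bash
python3 jog.py '{"tx":[10,0,0,0,0],"ty":[-19.5,0,0,0,0],"tz":[0,30,30,28,10],"rx":[0,0,0,0,0],"ry":[0,0,0,0,0],"rz":[0,0,0,0,0]}'|head -4;python3 jog.py '{"tx":[0,0,0,0,0],"ty":[0,0,0,0,0],"tz":[0,0,0,0,0],"rx":[0,0,0,0,0],"ry":[0,0,0,0,0],"rz":[0,0,0,0,0]}' 20 >/dev/null; python3 jog.py '{"tx":[0,0,0],"ty":[0,0,0],"tz":[0,0,0],"rx":[0,0,0],"ry":[0,0,0],"rz":[0,0,0]}'
python3 jog.py '{"tx":[0,0,0,0,0],"ty":[0,0,0,0,0],"tz":[-20,-30,-35,-30,-20],"rx":[0,0,0,0,0],"ry":[0,0,0,0,0],"rz":[0,0,0,0,0]}' | tail -1
python3 jog.py '{"tx":[40,40,0,0,0],"ty":[0,0,0,0,0],"tz":[0,0,0,0,0],"rx":[0,0,0,0,0],"ry":[0,0,0,0,0],"rz":[0,0,0,0,0]}' |tail -1;  python3 m.py
python3 jog.py '{"tx":[-40,-40,0,0,0],"ty":[0,0,0,0,0],"tz":[0,0,0,0,0],"rx":[0,0,0,0,0],"ry":[0,0,0,0,0],"rz":[0,0,0,0,0]}' |tail -1;  python3 m.py
```

```text
t: 21.68
ee_pos: [538.8, 140.6, 143.0]
orientation: [3.135, 0.189, -0.008]
ft_force: [-0.5, -0.2, -0.5]
t: 22.35
ee_pos: [541.5, 142.9, 147.8]
orientation: [-3.135, -0.191, -0.004]
ft_force: [-0.8, 0.1, 6.6]
width: 55.8
grasp_force: 30.0
grasp_force: 30.0
grasp_force: 30.0
23.6833 M [ 0.005 -0.087 -0.01 ] +- [0.008 0.005 0.009] F [0.06 0.08 4.42] pos [619.8 152.3 281.5] 55.6
grasp_force: 30.0
24.6 M [-0.013  0.047  0.006] +- [0.007 0.006 0.01 ] F [0.19 0.08 4.32] pos [540.7 142.6 281.1] 55.9
```

The left case rattles: its moment swings 0.134 N m. I'll carry it to the mat.

```bash
python3 jog.py '{"tx":[-2,-4,-5,-5,-5],"ty":[20,30,36,36,36],"tz":[0,0,0,0,0],"rx":[0,0,0,0,0],"ry":[0,0,0,0,0],"rz":[0,0,0,0,0]}'|head -2; python3 jog.py '{"tx":[-5,-5,-5,-5,-5],"ty":[36,36,36,36,36],"tz":[0,0,0,0,0],"rx":[0,0,0,0,0],"ry":[0,0,0,0,0],"rz":[0,0,0,0,0]}'|head -2; python3 jog.py '{"tx":[-5,-5,-3,0,0],"ty":[36,36,30,15,0],"tz":[0,0,0,0,0],"rx":[0,0,0,0,0],"ry":[0,0,0,0,0],"rz":[0,0,0,0,0]}'|head -2
python3 -c "
from h import *
go([541,-356,140])"
```

```text
t: 25.02
ee_pos: [538.7, -18.2, 281.4]
t: 25.43
ee_pos: [535.7, -200.4, 281.4]
t: 25.85
ee_pos: [537.3, -319.4, 281.1]
t 25.85 pos [ 537.3 -319.4  281.1] q [-0.56  0.38  1.59 -0.    1.17  0.9 ]
tool d [ -0.7  36.6 141.1]
[[0.993, 0.118, 0.001], [0.118, -0.993, -0.001], [0.0, 0.001, -1.0]]
```

```bash
python3 jog.py '{"tx":[0,0,0,0,0],"ty":[15,15,6,0,0],"tz":[0,15,20,25,25],"rx":[0,0,0,0,0],"ry":[0,0,0,0,0],"rz":[0,0,0,0,0]}'|head -2; python3 jog.py '{"tx":[0,0,0,0,0],"ty":[0,0,0,0,0],"tz":[20,15,10,5,0],"rx":[0,0,0,0,0],"ry":[0,0,0,0,0],"rz":[0,0,0,0,0]}'; python3 jog.py '{"tx":[0,0,0,0,0],"ty":[0,0,0,0,0],"tz":[0,0,0,0,0],"rx":[0,0,0,0,0],"ry":[0,0,0,0,0],"rz":[0,0,0,0,0]}'
python3 - <<'E'
from h import *
go([541,-356,145])
S=cam("side");d=S["img"][:,:,::-1]; cv2.imwrite("pics/s4.png",d)
E
```

```text
t: 26.27
ee_pos: [542.3, -351.7, 195.9]
t: 26.68
ee_pos: [541.5, -351.2, 145.4]
orientation: [-3.135, -0.192, 0.002]
ft_force: [0.3, 0.1, -3.7]
width: 55.8
grasp_force: 30.0
t: 27.1
ee_pos: [541.9, -352.2, 147.0]
orientation: [3.135, 0.191, 0.001]
ft_force: [0.6, 0.5, -4.3]
width: 56.3
grasp_force: 30.0
t 27.1 pos [ 541.9 -352.2  147. ] q [-0.59  0.56  1.64  0.    0.94  0.85]
tool d [-1.3  3.7  2. ]
[[0.993, 0.121, 0.001], [0.121, -0.993, -0.001], [0.001, 0.001, -1.0]]
```

View pics/s4.png

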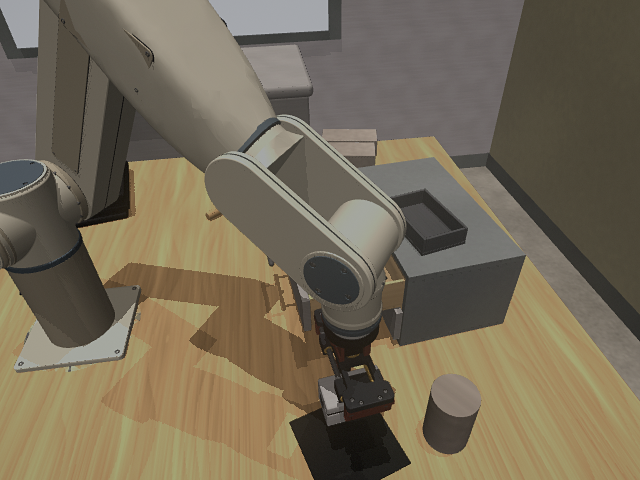

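The side view shows the case held level above the mat, around (345,400). The mould (430,220) and core (452,412) have not moved, and the drawer is open.

```bash
python3 -c "
from workcell import ctrl
print(ctrl.close_job())"
```

```text
the job is handed in; nothing more can be done
None
```

The job is handed in: the rattling case (the left one, 0.134 N m swing) is held level over the mat with its underside about 110 mm above the bench, and the two silent cases were set back on the drawer floor, though I took no last picture of them; no verdict was returned.

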